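# Unlock the steel box and hold the key turned

### The arm

A 6-joint arm with a two-finger parallel gripper is mounted at the origin on a cart in front of the work surface, level with it; the furniture and walls round the work are solid. World frame = base frame: x ahead of the robot, y to its left, z up, the work surface at z = 0. Lengths are in m, angles in rad, forces in N, time in s.
With the tool pointing down it reaches from about 0.3 to 0.875 m from the base axis. Payload 4.2 kg.
Tool frame: the origin (TCP) lies between the finger pads, 19 mm behind the fingertips; this is the grasp point; z points along the fingers, y is the line along which they close (so a half turn about z gives the same grasp; the last joint's range is limited). The gripper opens to 85 mm and grips with 20 to 120 N. Pads are 22 mm wide; open, the fingers measure 114 mm over their backs; the gripper's body (76 mm by 85 mm) begins 54 mm behind the grasp point. The pads swing forward as they close: fully open they stand 13 mm farther back than shut.
Start: joints at [-1.329, 0.32, 1.565, -0, 1.257, -0.02], TCP at [0.149, -0.555, 0.25] pointing down, gripper open.
Joint ranges: [-3.11, 3.11], [-0.84, 2.01], [0.21, 2.61], [-1.34, 4.49], [0.05, 2.63], [-2.56, 2.56]. Speed limits (rad/s): [2.57, 2.57, 3.14, 3.14, 3.14, 3.14].

### API

Orientations are given as a rotation vector (axis times angle).
In Python, from plant import manip, cams gives the robot as it stands.
- The arm moves only by the tool play_rows, never from a script. Its argument "deltas" is a list that holds one entry, the list of rows, each a list of 7 numbers: the closure, from 0 (fully open) to 1 (shut), then the shift along the tool's x, y, z in cm, then the turn, a rotation vector about the tool's x, y, z in degrees. In form: [[[claw, x, y, z, rx, ry, rz], ...]]. A call has 1 to 8 rows; each row shifts and turns the commanded pose from where the row before left it, along the tool's axes as they then stand; what a row does not reach is not made up. A row lasts 1/10 s, in which the tool goes at most 50 mm and 8.59 degrees, less where a joint would pass 70% of its speed; a pose out of reach is approached as far as the arm can. A call with a gripper value outside its range is refused whole. The fingers move at their own pace and stop on an object; the grip force is fixed at half the most. Time passes only in rows, so rows that do not move let the fingers close. It gives the time, the measured TCP pose, the force, the opening and the grip force at its end, in the units of the state.
- manip.read_state(): the state, without advancing time (a new reading comes with each control period).
- cams.get_image(name): name is "side" or "top" or "wrist"; returns a dict with "frame" (400x640x3 uint8, red, green, blue), "mtx" (3x3 intrinsics, pixels), "k1" (the pictures are not rectified: a ray, as slopes to the right and down, at radius r is drawn at 1 + k1 r^2 times it, then the intrinsics apply), "rvec" (rotation vector, rad) and "tvec" (3), from world to camera coordinates, as OpenCV has them; the wrist camera has in their place "tool_from_camera" (4x4, takes a point from camera to tool coordinates, whose origin is the TCP and whose axes are the flange's). Camera axes: x right, y down, z forward; pixel columns grow to the right and rows downward; lengths in m; the calibration is good to about 2 mm. A picture is of the moment at which its call begins: read the wrist's pose just before it. There is no depth.
- manip.hand_in(): hands the job in; it is judged then, once.
Trained networks look in the newest picture that a camera, given by its name, has taken for a name from the list of things; names that differ only in an ending like _2 or _b are one class to them, and where a whole thing is asked for, a point or a joint stands for the part that bears it (a point fixed in the world has none). Each returns a list of dicts, best first, with "conf" (0 to 1); they miss things now and then, are a little off and sometimes report something else, mostly with a low value. They report only what shows in the picture. A call takes as long as a camera call.
- cams.find_in(camera, thing): "at" ([column, row] in pixels, amid what is visible of it).
- cams.outline_of(camera, thing): "region" (400x640 bool, what is visible of it) and "at" ([column, row] in pixels, amid what is visible of it).
- cams.mark_of(camera, thing): "at" ([column, row] in pixels: a listed point, or the origin of a listed thing).
The state is a dict: "t": time; "joint_pos": joint angles; "qvel": joint speeds; "tau": joint torques, N m; "position": TCP position; "eef_rot": TCP orientation; "ft_force": force on the tool from outside, world axes, zero at the start; "wrist_torque": the same for the moment, N m; "opening": finger opening in m; "grasp_force": force on a finger pad.
Only numpy, scipy, OpenCV 4.12 (cv2) and the standard library are available. Lean on these libraries where they do the work, as an engineer would, in place of code of your own. Each camera call takes 0.05 s, during which the arm holds its last target. There are 200 camera calls.

### The job

Take the key out of its wooden stand, put its blade into the lock on top of the steel box and work it down past the stiff, sticky pins until the key is fully home, with its head resting on the lock. Only then turn it a quarter turn clockwise, seen from above, as far as it goes, which draws the bolt so that someone can open the lid. The lock springs back, so finish while the gripper is still holding the key home and turned; leave the tin, the spice jar and the mug standing where they are.

Things in the scene. Friction and masses are not known exactly. Their poses are not given: they have to be found in the camera images.
- key: Loose key, 60 g, upright in the stand, blade down. Origin: centre of the underside of its head; z up. Head (black plastic, above the origin): 34 mm along x, 9 mm thick along y, 26 mm high; then 28 mm along x up to 38 mm high. Grip it across the 9 mm with the TCP about 28 mm above the origin, so the fingertips clear what lies below. Half a turn about z leaves it the same; it fits either way round.
- key_tip (a point): Tip of the key's flat steel blade, 32 mm straight below the key's origin. The blade is 12 mm wide along the key's x and 5 mm thick along its y; its last 5 mm taper to 5 x 2 mm at this tip.
- key_stand: Wooden block, 36 mm high on a base 82 x 62 mm, fixed to the worktop, with an upright slot in the middle of its top that holds the key's blade; the key lifts straight out. Origin: centre of its underside; the slot's long side runs along its x.
- lock_box: Grey steel cash box with closed lid, fixed to the worktop, 154 (x) x 204 (y) x 75 mm high. Origin: centre of its underside. The lock is in the lid, 35 mm from the middle towards the box's -x side, under a round steel collar 42 mm across, 2.5 mm above the lid. A flat brass bolt, under 8 mm high, lies beside it on the lid and slides as the lock turns.
- lock_face (a point): On the lock's axis, level with the collar's top, 77.5 mm above the worktop. The key is home when its origin is here. Turns with the brass plug: z up, x along the keyway's long side, which the key's x must match (either way round). Keyway: 13.4 x 6.4 mm, slightly chamfered, its mouth 1.5 mm below this point, straight down.
- pins (a point): Point in the keyway, on the lock's axis 15.5 mm below the collar's top, midway between two sprung, sticky pins that stick about 2.7 mm into the keyway from its narrow ends, 11 and 20 mm below the collar's top, one at either end. Pushing the blade past them takes about 5 to 15 N downward; small twists to and fro help. Frame as lock_face.
- plug (a joint): Angle of the lock's plug (rad): 0 at rest, grows clockwise seen from above, stop at 1.57 (a quarter turn). A spring turns it back to 0 with 0.02 to 0.1 N m, so it must be held. The key has about 0.1 rad of play in the keyway, so the key itself turns about 1.6 rad in all.
- tin_low: Low food tin, 75 mm across, 58 mm high, loose, standing on the worktop; to be left alone. Origin: centre of its underside.
- spice_jar: Spice jar with a pale cap, 44 mm across, 109 mm high, loose, standing; to be left alone. Origin: centre of its underside.
- mug: Mug, green above and white below, 78 x 116 mm with its handle, 101 mm high, loose, standing; to be left alone. Origin: centre of its underside.

How it is judged:
On the way, in this order (a step that is already met when the one before it is completed fails the run):
1. the key has been lifted clear of its stand (z of key in the frame of key_stand above 0.07 m and contact force between the fingers and key above 1 N), for 0.1 s.
2. the key is fully home in the lock, not yet turned (z of key in the frame of lock_face between -0.006 and 0.003 m and horizontal distance between key and lock_face below 0.004 m and angle between key's own z axis and vertical below 0.15 rad and value of joint plug below 0.35 rad), for 0.2 s.
3. the key, still home and gripped, is turned a quarter turn (z of key in the frame of lock_face between -0.006 and 0.003 m and horizontal distance between key and lock_face below 0.004 m and angle between key's own z axis and vertical below 0.15 rad and contact force between the fingers and key above 1 N and value of joint plug above 1.35 rad), for 0.2 s.
At the end, for the whole second after the job is handed in: The key is home in the lock (its head's underside within 3 mm of the collar's top, within 4 mm of the lock's axis, upright within 0.15 rad), the plug is turned at least 1.35 rad of its 1.57, the fingers still grip the key (over 1 N) and all is still (all of step 3 and linear speed of key below 0.02 m/s); the arm keeps its last pose, push and grip.
It fails at once if the tin is knocked over or shoved more than 25 mm (distance of tin_low from where it was at the start of the episode above 0.025 m or angle between tin_low's own z axis and vertical above 0.5 rad).
It fails at once if the spice jar is knocked over or shoved more than 25 mm (distance of spice_jar from where it was at the start of the episode above 0.025 m or angle between spice_jar's own z axis and vertical above 0.5 rad).
It fails at once if the mug is knocked over or shoved more than 25 mm (distance of mug from where it was at the start of the episode above 0.025 m or angle between mug's own z axis and vertical above 0.5 rad).
It fails at once if the lock is turned with the key not fully home (value of joint plug above 0.5 rad and z of key in the frame of lock_face above 0.006 m and horizontal distance between key and lock_face below 0.02 m).
It also fails if it takes over 64 s, if anything falls off the work surface, if the arm or the gripper's body presses on something with over 40 N, if the wrist force passes 120 N, or if a joint passes its speed limit or range.

## Working session

There is one attempt and no reset: what is moved stays moved. The work goes in short steps, Python scripts to look and compute and a tool call to move; the robot and the scene stay as the last step left them, time stands still between calls to the robot, and variables do not carry over. Pictures are saved under pics/ and viewed, at most 12 in all, crops included, and the job is handed in when it is done.

Besides the shell and the picture viewer there is one more tool, called after "Call:" by a JSON object that holds its "method" and its "body". play_rows: Moves the arm, as the interface text tells. Its arguments: {"type":"object","properties":{"deltas":{"type":"array","items":{"type":"array","items":{"type":"array","items":{"type":"number"}}}}},"required":["deltas"]}

```bash
mkdir -p pics; cat > h.py <<'E'
import numpy as np, cv2
from scipy.spatial.transform import Rotation as R
from plant import manip, cams
def undist(px,im):
    m=im["mtx"];k=im["k1"]
    d=np.array([(px[0]-m[0,2])/m[0,0],(px[1]-m[1,2])/m[1,1]]);s=d.copy()
    for _ in range(30): s=d/(1+k*(s@s))
    return np.array([s[0],s[1],1.])
def ray(px,im,st=None):
    v=undist(px,im)
    if "rvec" in im:
        Rm=R.from_rotvec(np.ravel(im["rvec"])).as_matrix();t=np.ravel(im["tvec"])
        return -Rm.T@t, Rm.T@v
    T=np.array(im["tool_from_camera"]);Rt=R.from_rotvec(st["eef_rot"]).as_matrix()
    return np.array(st["position"])+Rt@T[:3,3], Rt@T[:3,:3]@v
def atz(px,im,z,st=None):
    o,d=ray(px,im,st); return o+d*(z-o[2])/d[2]
def tri(rs):
    A=0;b=0
    for o,d in rs:
        d=d/np.linalg.norm(d);P=np.eye(3)-np.outer(d,d);A=A+P;b=b+P@o
    p=np.linalg.solve(A,b)
    return p,[np.linalg.norm((np.eye(3)-np.outer(d,d)/(d@d))@(p-o)) for o,d in rs]
E
python3 - <<'E'
from h import *
np.set_printoptions(precision=4,suppress=True)
print(manip.read_state())
ims={}
for c in ["side","top"]:
    im=cams.get_image(c);ims[c]=im
    cv2.imwrite(f"pics/{c}0.png",im["frame"][:,:,::-1])
    print(c,im["k1"],im["mtx"][0,0],ray((320,200),im))
for n,z in dict(key=.036,key_stand=0,lock_box=0,lock_face=.0775,tin_low=0,spice_jar=0,mug=0).items():
    rs=[]
    for c in ims:
        r=cams.mark_of(c,n)
        for q in r[:2]: print(n,c,q["conf"],np.array(q["at"]),atz(q["at"],ims[c],z))
        if r: rs.append(ray(r[0]["at"],ims[c]))
    if len(rs)==2: print("  tri",*tri(rs))
E
```

```text
{'t': 0.0, 'joint_pos': array([-1.329 ,  0.3203,  1.5657,  0.    ,  1.2574, -0.02  ]), 'qvel': array([ 0.0004,  0.0018,  0.0016,  0.0004, -0.0006, -0.0001]), 'tau': array([ -0.0022, -41.5534, -23.4167,  -0.0003,   0.0082,  -0.    ]), 'position': array([ 0.1487, -0.555 ,  0.2492]), 'eef_rot': array([-3.1129, -0.4098,  0.0003]), 'ft_force': array([ 0.132 , -0.3717,  0.2117]), 'wrist_torque': array([ 0.0166,  0.0314, -0.0528]), 'grasp_force': 0.0, 'opening': 0.08612199942009209}
side -0.06862383596830383 427.69267525147814 (array([0.1647, 0.9831, 0.8797]), array([ 0.3324, -0.7238, -0.6047]))
top -0.07423426109038232 371.56798597807824 (array([0.3824, 0.0407, 1.4036]), array([ 0.1312, -0.0208, -0.9913]))
key side 0.49 [322.7 243.7] [0.5333 0.1582 0.036 ]
key side 0.43 [347.2 149.2] [ 0.6714 -0.3676  0.036 ]
key top 0.59 [371.7 225. ] [ 0.4729 -0.1798  0.036 ]
key top 0.4 [281.1 208.6] [0.5295 0.1556 0.036 ]
  tri [ 0.5824 -0.1901 -0.2784] [np.float64(0.0973816824561761), np.float64(0.0973816824561761)]
key_stand side 0.74 [317.7 252.3] [0.5469 0.1628 0.    ]
key_stand top 0.74 [277.2 208
[... 618 characters left out ...]
t64(0.011681490462000878), np.float64(0.011681490462000928)]
tin_low side 0.62 [312.4 207.1] [ 0.6544 -0.0233  0.    ]
tin_low top 0.63 [334.5 175.7] [ 0.6634 -0.0436  0.    ]
  tri [ 0.6662 -0.0451 -0.0191] [np.float64(0.0010611430788114821), np.float64(0.0010611430788113805)]
spice_jar side 0.97 [275.4 329.3] [0.5251 0.4502 0.    ]
spice_jar top 0.6 [208.3 208.1] [0.5314 0.4365 0.    ]
  tri [ 0.5323  0.4407 -0.0159] [np.float64(0.0007474208114582089), np.float64(0.000747420811458306)]
mug side 0.61 [347.1 150.4] [ 0.6898 -0.4163  0.    ]
mug top 0.65 [425.5 175.1] [ 0.6711 -0.398   0.    ]
  tri [ 0.6739 -0.3913  0.0162] [np.float64(0.006226268608642746), np.float64(0.006226268608642615)]
```

View pics/side0.png

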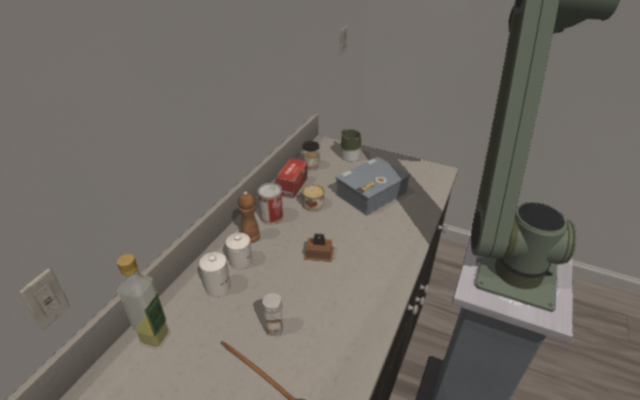

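View pics/top0.png

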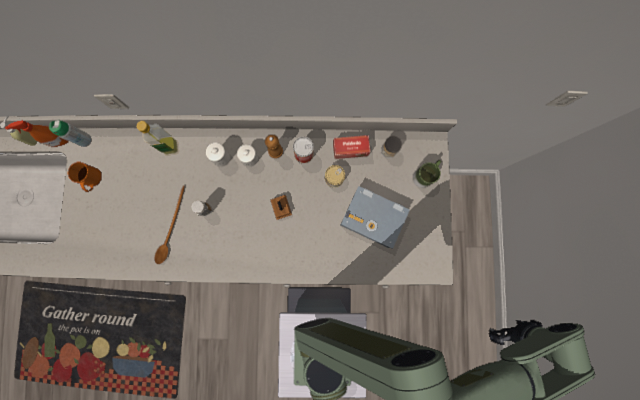

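The side view shows the key and stand at about (319,245), the box at (373,185), the tin at (314,197), the jar at (273,315) and the mug at (350,146). In the top view the stand is at (281,206), the lock at (372,226), the tin at (335,175) and the mug at (429,174).

```bash
cat >> h.py <<'E'
np.set_printoptions(precision=4,suppress=True)
def yaw(st):
    x=R.from_rotvec(st["eef_rot"]).as_matrix()[:,0]; return np.arctan2(x[1],x[0])
def goto(p,st=None):
    st=st or manip.read_state()
    return R.from_rotvec(st["eef_rot"]).as_matrix().T@(np.array(p)-st["position"])*100
E
python3 - <<'E'
from h import *
im=cams.get_image("wrist");print(im["tool_from_camera"],im["mtx"],im["k1"])
print(goto([.40,-.175,.25]),np.degrees(yaw(manip.read_state())))
E
```

```text
[[-0.0001 -0.9458 -0.3248  0.0847]
 [ 1.     -0.0001 -0.0002  0.0008]
 [ 0.0002 -0.3248  0.9458 -0.1232]
 [ 0.      0.      0.      1.    ]] [[339.5673   0.     324.9981]
 [  0.     339.5673 204.9403]
 [  0.       0.       1.    ]] 0.013895857200771737
[ 34.1081 -30.2446   0.0017] 15.000341233730127
```

Call:
{"method": "play_rows", "body": {"deltas": [[[0,5,-3.7,0,0,0,0],[0,5,-3.7,0,0,0,0],[0,5,-3.7,0,0,0,0],[0,5,-3.7,0,0,0,0],[0,5,-3.7,0,0,0,0],[0,5,-3.7,0,0,0,0],[0,5,-3.7,0,0,0,0],[0,5,-3.7,0,0,0,0]]]}}

```text
t: 1.65
position: [0.3988, -0.2407, 0.2504]
eef_rot: [3.114, 0.41, 0.001]
ft_force: [1.2, -0.7, 1.5]
opening: 0.0852
grasp_force: 0.0
```

```bash
python3 - <<'E'
from h import *
st=manip.read_state();im=cams.get_image("wrist");cv2.imwrite("pics/w1.png",im["frame"][:,:,::-1])
print(st["t"],st["position"],yaw(st),st["joint_pos"])
for n,z in dict(lock_face=.0775,lock_box=.0,pins=.062,tin_low=0).items():
    for q in cams.mark_of("wrist",n)[:2]: print(n,q["conf"],q["at"],atz(q["at"],im,z,st))
for q in cams.outline_of("wrist","lock_face")[:1]: print(q["conf"],q["at"],q["region"].sum())
E
```

```text
1.65 [ 0.3988 -0.2407  0.2504] 0.26162609544859444 [-0.5676  0.1464  1.7984 -0.0002  1.1957  0.7416]
lock_box 0.86 [297.8, 56.8] [ 0.5027 -0.1854  0.    ]
pins 0.98 [268.7, 81.9] [ 0.4733 -0.1714  0.062 ]
0.87 [259.9, 79.7] 551
```

View pics/w1.png

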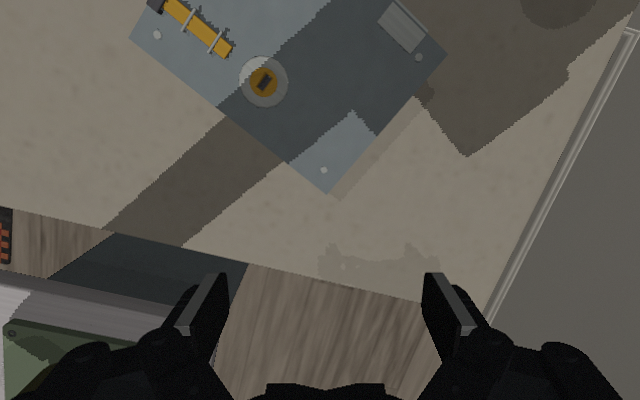

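The wrist view shows the lock collar centred at about (264,82), with the brass bolt at the upper left. The keyway's long side runs up and to the right at about 45° in the image. I'll go closer for a precise fix.

Call:
{"method": "play_rows", "body": {"deltas": [[[0,3,-1.6,1.7,0,0,0],[0,3,-1.6,1.7,0,0,0],[0,3,-1.5,1.7,0,0,0],[0,0,0,0,0,0,0],[0,0,0,0,0,0,0]]]}}

```text
t: 2.45
position: [0.4719, -0.1749, 0.1986]
eef_rot: [-3.115, -0.408, 0.002]
ft_force: [-0.6, 0.3, 0.4]
opening: 0.0854
grasp_force: 0.0
```

```bash
python3 - <<'E'
from h import *
st=manip.read_state();im=cams.get_image("wrist");f=im["frame"]
print(st["t"],st["position"],yaw(st),st["joint_pos"])
for n,z in dict(lock_face=.0775,lock_box=.0,pins=.062).items():
    for q in cams.mark_of("wrist",n)[:2]: print(n,q["conf"],q["at"],atz(q["at"],im,z,st))
r=cams.mark_of("wrist","pins") or cams.mark_of("wrist","lock_face")
c,rw=map(int,r[0]["at"]) if r else (320,200)
c=min(max(c,60),580);rw=min(max(rw,60),340)
cv2.imwrite("pics/w2.png",cv2.resize(f[rw-60:rw+60,c-60:c+60,::-1],(600,600),interpolation=0));print(c,rw)
np.save("w2.npy",f)
E
```

```text
2.45 [ 0.4719 -0.1749  0.1986] 0.26070894461559496 [-0.3772  0.2489  1.8039 -0.0008  1.0901  0.9332]
lock_face 0.59 [317.1, 203.0] [ 0.4727 -0.1692  0.0775]
lock_box 0.56 [340.7, 147.9] [ 0.5059 -0.1819  0.    ]
pins 0.77 [316.5, 196.8] [ 0.4725 -0.1684  0.062 ]
316 196
```

View pics/w2.png

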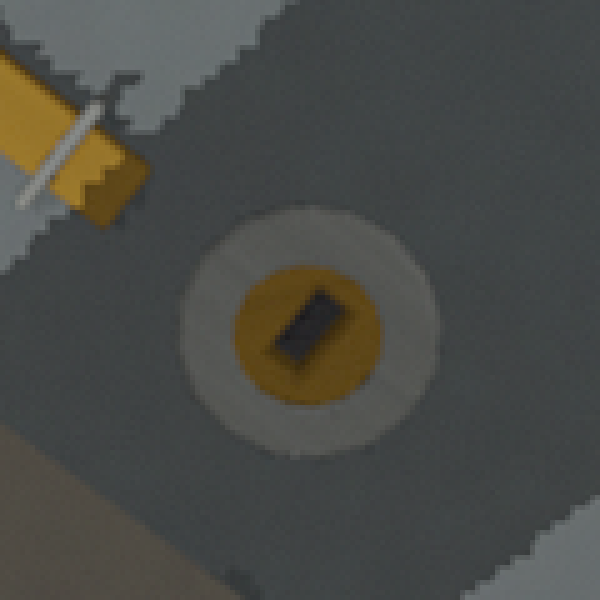

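The crop shows the collar centred at about image pixel (318,202), with the dark keyway along the up-right diagonal inside the brass plug. I'll measure both in metric plane coordinates.

```bash
cat >> h.py <<'E'
def lockmeas(f,im,st,c=(318,202)):
    # rectify the collar plane: 0.2 mm/px, 60 mm square, axes world x (cols) and y (rows)
    g=atz(c,im,.0775,st)[:2]; n=300; s=.0002
    T=np.array(im["tool_from_camera"]);Rt=R.from_rotvec(st["eef_rot"]).as_matrix()
    Rc=(Rt@T[:3,:3]).T; o=np.array(st["position"])+Rt@T[:3,3]
    u,v=np.meshgrid(np.arange(n),np.arange(n))
    P=np.stack([g[0]+(u-n/2)*s,g[1]+(v-n/2)*s,0*u+.0775],-1)-o
    q=P@Rc.T; a=q[...,:2]/q[...,2:]; a=a*(1+im["k1"]*(a**2).sum(-1,keepdims=True))
    m=im["mtx"]; W=cv2.remap(f,(a[...,0]*m[0,0]+m[0,2]).astype(np.float32),(a[...,1]*m[1,1]+m[1,2]).astype(np.float32),cv2.INTER_CUBIC)
    return g,s,W
E
python3 - <<'E'
from h import *
st=manip.read_state();im=cams.get_image("wrist")
g,s,W=lockmeas(np.load("w2.npy"),im,st)
h=cv2.cvtColor(W,cv2.COLOR_RGB2HSV); n=W.shape[0]
u,v=np.meshgrid(np.arange(n),np.arange(n)); rad=np.hypot(u-150,v-150)
plug=((h[...,1]>120)&(rad<70)).astype(np.uint8)
cs=max(cv2.findContours(plug,0,1)[0],key=cv2.contourArea)
(ec,ax,an)=cv2.fitEllipse(cv2.convexHull(cs));print("plug",g+(np.array(ec)-150)*s,np.array(ax)*s)
mask=np.zeros_like(plug);cv2.circle(mask,(int(ec[0]),int(ec[1])),int(.0098/s),1,-1)
mask=cv2.erode(cv2.drawContours(np.zeros_like(plug),[cv2.convexHull(cs)],-1,1,-1),np.ones((15,15)))
L=W.max(2).astype(float)
for th in (.55,.65,.75):
    k=((L<th*np.median(L[plug>0]))&(mask>0)).astype(np.uint8)
    kc=max(cv2.findContours(k,0,1)[0],key=cv2.contourArea);M=cv2.moments(kc)
    print("keyway",g+(np.array([M['m10'],M['m01']])/M['m00']-150)*s, "yaw",np.degrees(.5*np.arctan2(2*M['mu11'],M['mu20']-M['mu02'])),np.array(cv2.minAreaRect(kc)[1])*s,cv2.minAreaRect(kc)[2])
# collar edge: grey vs lid
e=[]
gl=cv2.GaussianBlur(W,(5,5),0).astype(float).mean(2)
for a in np.arange(0,2*np.pi,.05):
    r=np.arange(80,130); p=gl[np.clip((ec[1]+r*np.sin(a)).astype(int),0,n-1),np.clip((ec[0]+r*np.cos(a)).astype(int),0,n-1)]
    i=np.argmax(np.abs(np.gradient(p))); e.append([ec[0]+r[i]*np.cos(a),ec[1]+r[i]*np.sin(a)])
e=np.array(e,np.float32);c,ax,an=cv2.fitEllipseAMS(e);print("collar",g+(np.array(c)-150)*s,np.array(ax)*s)
E
```

```text
plug [ 0.4729 -0.1692] [0.0221 0.0224]
keyway [ 0.4745 -0.169 ] yaw -24.516059019167045 [0.0051 0.0111] 66.19406127929688
keyway [ 0.4744 -0.1692] yaw -23.449317362489605 [0.0058 0.012 ] 66.16126251220703
keyway [ 0.4741 -0.1692] yaw -23.458804700611324 [0.0066 0.0129] 66.16126251220703
collar [ 0.4734 -0.1694] [0.0395 0.0397]
```

Call:
{"method": "play_rows", "body": {"deltas": [[[0,2,-4.3,-0.5,0,0,0],[0,2,-4.3,-0.5,0,0,0],[0,2,-4.3,0,0,0,0],[0,2,-4.3,0,0,0,0],[0,2,-4.3,0,0,0,0],[0,2,-4.3,0,0,0,0],[0,2,-4.0,0,0,0,0],[0,0,0,0,0,0,0]]]}}

```text
t: 3.55
position: [0.5316, 0.1547, 0.2093]
eef_rot: [-3.112, -0.417, -0.004]
ft_force: [0.4, -0.2, -0.8]
opening: 0.0855
grasp_force: 0.0
```

```bash
python3 - <<'E'
from h import *
st=manip.read_state();im=cams.get_image("wrist");f=im["frame"]
print(st["t"],st["position"],yaw(st),st["joint_pos"],st["qvel"])
for n,z in dict(key=.036,key_stand=0).items():
    for q in cams.mark_of("wrist",n)[:2]: print(n,q["conf"],q["at"],atz(q["at"],im,z,st))
for n in ("key","key_stand"):
    for q in cams.outline_of("wrist",n)[:1]:
        k=q["region"].astype(np.uint8);kc=max(cv2.findContours(k,0,1)[0],key=cv2.contourArea);print(n,q["conf"],q["at"],cv2.minAreaRect(kc),cv2.boundingRect(kc))
cv2.imwrite("pics/w3.png",cv2.resize(f[80:330,180:460,::-1],None,fx=2,fy=2))
E
```

```text
3.55 [0.5316 0.1547 0.2093] 0.26651687953002057 [0.2616 0.3143 1.6797 0.0018 1.1451 1.5651] [-0.071  -0.0236  0.0482 -0.0598  0.0233 -0.0442]
key 0.74 [318.5, 174.0] [0.5424 0.1632 0.036 ]
key 0.45 [322.8, 164.9] [0.5514 0.1617 0.036 ]
key_stand 0.83 [323.2, 163.1] [0.5457 0.16   0.    ]
key 0.89 [318.0, 177.5] ((318.0, 177.5), (45.0, 12.0), 90.0) (312, 155, 13, 46)
key_stand 0.85 [325.7, 159.3] ((320.0174560546875, 166.07191467285156), (87.42481994628906, 64.58344268798828), 85.8150863647461) (285, 122, 68, 90)
```

View pics/w3.png

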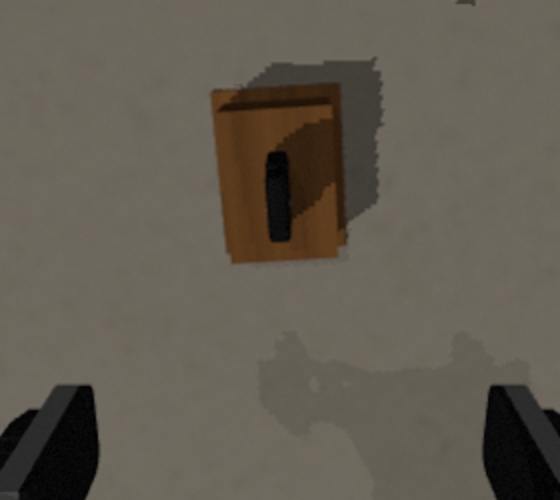

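The crop shows the stand with the black key head at about image (318,177), its long side almost along the tool's x axis and tilted a few degrees. I'll fit the key and stand model to the silhouettes.

```bash
cat >> h.py <<'E'
from scipy.optimize import minimize
def proj(P,im,st):
    T=np.array(im["tool_from_camera"]);Rt=R.from_rotvec(st["eef_rot"]).as_matrix()
    q=(np.asarray(P)-np.array(st["position"])-Rt@T[:3,3])@(Rt@T[:3,:3])
    a=q[:,:2]/q[:,2:];a=a*(1+im["k1"]*(a**2).sum(1,keepdims=True));m=im["mtx"]
    return a*[m[0,0],m[1,1]]+[m[0,2],m[1,2]]
def box(lx,ly,z0,z1): return np.array([[sx*lx/2,sy*ly/2,z] for sx in(-1,1) for sy in(-1,1) for z in(z0,z1)])
def fit(region,parts,x0,im,st):
    S=8
    def cost(v):
        c,s=np.cos(v[2]),np.sin(v[2]); m=np.zeros((400*2,640*2),np.uint8)
        for b in parts:
            w=np.c_[b[:,0]*c-b[:,1]*s+v[0],b[:,0]*s+b[:,1]*c+v[1],b[:,2]]
            h=cv2.convexHull((proj(w,im,st)*2+.5).astype(np.float32))
            cv2.fillConvexPoly(m,np.round(h*16).astype(np.int32),1,shift=4)
        r=cv2.resize(region.astype(np.uint8),None,fx=2,fy=2,interpolation=0)
        return 1-(m&r).sum()/max((m|r).sum(),1)
    best=None
    for dy in(-.15,-.05,.05,.15):
        x=np.array(x0)+[0,0,dy]
        sx=np.vstack([x,x+[.006,0,0],x+[0,.006,0],x+[0,0,.15]])
        o=minimize(cost,x,method="Nelder-Mead",options=dict(initial_simplex=sx,xatol=1e-5,fatol=1e-5))
        if best is None or o.fun<best.fun: best=o
    return best.x,best.fun
E
python3 - <<'E'
from h import *
st=manip.read_state();im=cams.get_image("wrist");f=im["frame"]
k=cams.outline_of("wrist","key")[0]["region"];s=cams.outline_of("wrist","key_stand")[0]["region"]
sub=f.max(2)[140:215,290:345]; print(np.percentile(sub,[1,5,10,20,50]))
for z in (.036,.038,.04):
    print(z,fit(k,[box(.034,.009,z,z+.026),box(.028,.009,z+.026,z+.038)],[.54,.162,yaw(st)],im,st))
hull=cv2.fillConvexPoly(np.zeros((400,640),np.uint8),cv2.convexHull(np.argwhere(s|k)[:,::-1].astype(np.int32)),1)
print("stand",fit(hull,[box(.082,.062,0,.010)],[.54,.16,yaw(st)],im,st))
print(st["position"],yaw(st))
E
```

```text
[ 4. 12. 17. 48. 82.]
0.036 (array([0.5452, 0.1635, 0.2911]), np.float64(0.15547415547415544))
0.038 (array([0.5447, 0.1632, 0.2835]), np.float64(0.16431166733952363))
0.04 (array([0.5457, 0.1634, 0.2813]), np.float64(0.17271639409652972))
stand (array([0.5429, 0.1622, 0.3247]), np.float64(0.04139874922927855))
[0.5305 0.149  0.2091] 0.2601361742559524
```

Call:
{"method": "play_rows", "body": {"deltas": [[[0,0,0,0,0,0,-8.3],[0,0,0,0,0,0,-8.3],[0,0,0,0,0,0,-8.3],[0,0,0,0,0,0,-8.3],[0,0,0,0,0,0,-8.3],[0,0,0,0,0,0,-8.3],[0,0,0,0,0,0,-8.3],[0,0,0,0,0,0,-8.3]]]}}

```text
t: 4.75
position: [0.5307, 0.1495, 0.2091]
eef_rot: [2.377, 2.054, 0.0]
ft_force: [-0.6, 0.5, 0.3]
opening: 0.0855
grasp_force: 0.0
```

Call:
{"method": "play_rows", "body": {"deltas": [[[0,0,0,0,0,0,-8.3],[0,0,0,0,0,0,-8.3],[0,0,0,0,0,0,-8.3],[0,0,0,0,0,0,-8.3],[0,0,0,0,0,0,-8.3],[0,0,0,0,0,0,-8.3],[0,0,0,0,0,0,-8.3],[0,0,0,0,0,0,-8.3]]]}}

```text
t: 5.55
position: [0.5307, 0.1496, 0.2091]
eef_rot: [0.864, 3.02, -0.0]
ft_force: [-0.6, 0.1, 0.5]
opening: 0.0858
grasp_force: 0.0
```

Call:
{"method": "play_rows", "body": {"deltas": [[[0,0,0,0,0,0,-8.3],[0,0,0,0,0,0,-8.3],[0,0,0,0,0,0,-8.3],[0,0,0,0,0,0,-8.3],[0,0,0,0,0,0,-8.3],[0,0,0,0,0,0,-8.3],[0,0,0,0,0,0,0],[0,0,0,0,0,0,0]]]}}

```text
t: 6.35
position: [0.5307, 0.1499, 0.2091]
eef_rot: [-0.475, 3.105, -0.0]
ft_force: [0.3, 0.6, -0.2]
opening: 0.0856
grasp_force: 0.0
```

```bash
cat > k.py <<'E'
from h import *
st=manip.read_state();im=cams.get_image("wrist");f=im["frame"]
print(st["t"],st["position"],yaw(st),st["joint_pos"],st["qvel"])
k=cams.outline_of("wrist","key")[0]["region"];s=cams.outline_of("wrist","key_stand")[0]["region"]
z=.036
x,c=fit(k,[box(.034,.009,z,z+.026),box(.028,.009,z+.026,z+.038)],[.544,.163,.31],im,st);print(x,c)
hull=cv2.fillConvexPoly(np.zeros((400,640),np.uint8),cv2.convexHull(np.argwhere(s|k)[:,::-1].astype(np.int32)),1)
print("stand",fit(hull,[box(.082,.062,0,.010)],[.54,.16,.31],im,st))
print(goto([x[0],x[1],.064],st))
E
python3 k.py
```

```text
6.35 [0.5307 0.1499 0.2091] -2.8382391180814053 [ 0.2544  0.3122  1.6834 -0.0001  1.1459 -1.6197] [ 0.0046  0.0015 -0.0009 -0.0007 -0.0013 -0.0065]
[0.5423 0.1619 0.329 ] 0.10073497622135752
stand (array([0.5427, 0.1625, 0.3348]), np.float64(0.06722996117835123))
[-1.4703  0.7996 14.5075]
```

Call:
{"method": "play_rows", "body": {"deltas": [[[0,-0.8,0.4,0,0,0,-1.5],[0,-0.75,0.43,3,0,0,0],[0,0,0,3,0,0,0],[0,0,0,3,0,0,0],[0,0,0,3,0,0,0],[0,0,0,1.5,0,0,0],[0,0,0,1.0,0,0,0],[0,0,0,0,0,0,0]]]}}

```text
t: 7.3
position: [0.5425, 0.1633, 0.0628]
eef_rot: [0.521, -3.096, 0.0]
ft_force: [-0.9, -0.1, -0.4]
opening: 0.0854
grasp_force: 0.0
```

```bash
python3 k.py; python3 -c "
from h import *
cv2.imwrite('pics/w4.png',cams.get_image('wrist')['frame'][:,:,::-1])"
```

```text
7.3 [0.5425 0.1633 0.0628] -2.8079750114422435 [ 0.2721  0.4874  1.8268 -0.      0.8295 -1.6323] [-0.0001 -0.0306 -0.0247 -0.0007  0.0164  0.001 ]
[0.5425 0.1624 0.3392] 0.08473053892215565
stand (array([0.5427, 0.1627, 0.3318]), np.float64(0.17564140288929053))
[ 0.0271 -0.078  -0.1223]
```

View pics/w4.png

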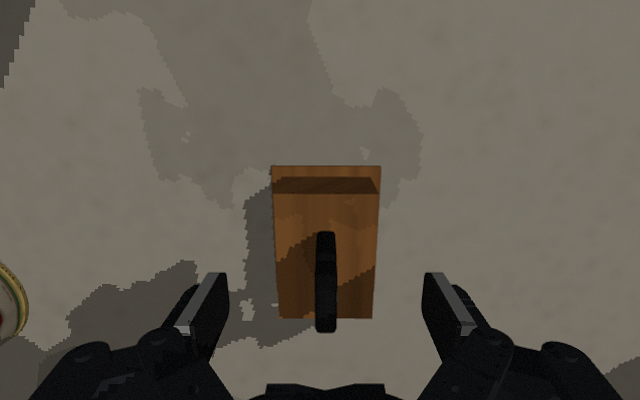

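The key head (325,280) lies midway between the open fingers and is parallel to the pads. Closing now.

Call:
{"method": "play_rows", "body": {"deltas": [[[0.3,0,0,-0.1,0,0,0],[0.6,0,0,0,0,0,0],[1,0,0,0,0,0,0],[1,0,0,0,0,0,0],[1,0,0,0,0,0,0],[1,0,0,0,0,0,0],[1,0,0,0,0,0,0],[1,0,0,0,0,0,0]]]}}

```text
t: 8.3
position: [0.543, 0.1632, 0.0652]
eef_rot: [-0.521, 3.098, -0.0]
ft_force: [0.2, 0.6, 2.9]
opening: 0.0076
grasp_force: 59.3
```

```bash
python3 k.py; python3 -c "
from h import *
s=manip.read_state();print(s['opening'],s['grasp_force'],s['ft_force'],s['wrist_torque'])"
```

```text
8.3 [0.543  0.1632 0.0652] -2.808220538276149 [ 0.2717  0.4839  1.8255 -0.0002  0.8317 -1.6324] [ 0.0008  0.0012  0.0019 -0.0003 -0.0008  0.0014]
[0.5417 0.1621 0.3448] 0.10379136992040217
stand (array([0.5425, 0.1629, 0.3311]), np.float64(0.13384213021733482))
[ 0.1507 -0.0561  0.1158]
0.007692365193685862 59.32828679680824 [-0.2971 -0.0877  2.4155] [-0.0396  0.0122 -0.0596]
```

Call:
{"method": "play_rows", "body": {"deltas": [[[1,0,0,-1,0,0,0],[1,0,0,-2,0,0,0],[1,0,0,-3,0,0,0],[1,0,0,-3,0,0,0],[1,0,0,-2,0,0,0],[1,0,0,0,0,0,0],[1,0,0,0,0,0,7],[1,0,0,0,0,0,7]]]}}

```text
t: 9.25
position: [0.542, 0.1629, 0.174]
eef_rot: [0.132, -3.137, 0.001]
ft_force: [0.7, 0.0, -0.8]
opening: 0.0084
grasp_force: 59.0
```

Call:
{"method": "play_rows", "body": {"deltas": [[[1,0,0,0,0,0,7],[1,0,0,0,0,0,7],[1,0,0,0,0,0,7],[1,0,0,0,0,0,7.6],[1,0,0,0,0,0,0]]]}}

```text
t: 9.75
position: [0.542, 0.1629, 0.1737]
eef_rot: [-0.639, -3.074, 0.002]
ft_force: [-0.7, 0.3, -1.5]
opening: 0.0079
grasp_force: 59.0
```

```bash
python3 -c "
from h import *
s=manip.read_state();print(s['t'],s['opening'],s['grasp_force'],s['position'],np.degrees(yaw(s)),goto([.4733,-.1693,.180]),s['ft_force'],s['wrist_torque'])"
```

```text
9.75 0.00789151924468069 58.986108005046844 [0.542  0.1629 0.1737] 156.5127215026427 [ -6.9398 -33.2096  -0.5861] [-0.7071  0.3005 -1.5146] [-0.0428  0.0038  0.0208]
```

Call:
{"method": "play_rows", "body": {"deltas": [[[1,-0.9,-4.2,-0.1,0,0,0],[1,-0.9,-4.2,-0.1,0,0,0],[1,-0.9,-4.2,-0.1,0,0,0],[1,-0.9,-4.2,-0.1,0,0,0],[1,-0.9,-4.2,-0.1,0,0,0],[1,-0.9,-4.2,-0.1,0,0,0],[1,-0.9,-4.2,0,0,0,0],[1,-0.6,-3.8,0,0,0,0]]]}}

```text
t: 10.55
position: [0.4727, -0.1706, 0.1804]
eef_rot: [-0.635, -3.076, 0.0]
ft_force: [0.8, 0.2, -0.9]
opening: 0.0081
grasp_force: 59.0
```

Call:
{"method": "play_rows", "body": {"deltas": [[[1,0,0,0,0,0,0],[1,0,0,0,0,0,0],[1,0,0,0,0,0,0]]]}}

```text
t: 10.85
position: [0.4736, -0.168, 0.1806]
eef_rot: [-0.637, -3.075, -0.001]
ft_force: [0.3, -0.1, 0.3]
opening: 0.0084
grasp_force: 59.1
```

```bash
python3 - <<'E'
from h import *
s=manip.read_state();im=cams.get_image("wrist");f=im["frame"]
print(s['t'],s['position'],np.degrees(yaw(s)),goto([.4733,-.1693,.180],s))
for n,z in dict(key=.152,key_tip=.12,lock_face=.0775,pins=.062).items():
    for q in cams.mark_of("wrist",n)[:2]: print(n,q["conf"],q["at"],atz(q["at"],im,z,s),goto(atz(q["at"],im,z,s),s))
print("expected tip px",proj([s['position']-[0,0,.0612],[.4733,-.1693,.0775]],im,s))
cv2.imwrite("pics/w5.png",f[:,:,::-1]); np.save("w5.npy",f)
E
```

```text
10.85 [ 0.4736 -0.168   0.1806] 156.60080044989795 [-0.0261 -0.1343  0.062 ]
key 0.62 [326.4, 261.3] [ 0.4732 -0.1671  0.152 ] [0.0652 0.0655 2.8622]
key_tip 0.77 [326.0, 236.8] [ 0.4742 -0.1676  0.12  ] [-0.0429  0.0565  6.0621]
key_tip 0.3 [323.8, 260.7] [ 0.4882 -0.1751  0.12  ] [-1.6269 -0.0757  6.0605]
lock_face 0.95 [325.3, 209.9] [ 0.4726 -0.1672  0.0775] [ 0.1136  0.0214 10.3122]
pins 0.89 [321.5, 202.9] [ 0.4714 -0.1698  0.062 ] [ 0.1132 -0.262  11.8621]
expected tip px [[325.0091 235.822 ]
 [323.0581 211.8799]]
```

View pics/w5.png

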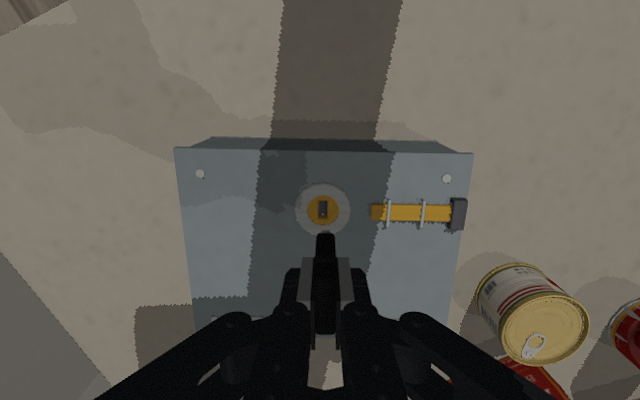

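The view shows the key tip at about (325,236) just in front of the collar, whose centre is near (323,209). The keyway's long side is vertical in the image, so the yaw matches. Next I'll re-measure the lock from this view.

```bash
cat > l.py <<'E'
from h import *
def run(f,im,st,c):
    g,s,W=lockmeas(f,im,st,c)
    h=cv2.cvtColor(W,cv2.COLOR_RGB2HSV); n=W.shape[0]
    u,v=np.meshgrid(np.arange(n),np.arange(n)); rad=np.hypot(u-150,v-150)
    plug=((h[...,1]>120)&(rad<70)).astype(np.uint8)
    cs=cv2.convexHull(max(cv2.findContours(plug,0,1)[0],key=cv2.contourArea))
    ec,ax,an=cv2.fitEllipse(cs);p=g+(np.array(ec)-150)*s;print("plug",p,np.array(ax)*s,"tool cm",goto([*p,.0775],st))
    mask=cv2.erode(cv2.drawContours(np.zeros_like(plug),[cs],-1,1,-1),np.ones((15,15)))
    L=W.max(2).astype(float)
    for th in (.55,.65,.75):
        k=((L<th*np.median(L[plug>0]))&(mask>0)).astype(np.uint8)
        kc=max(cv2.findContours(k,0,1)[0],key=cv2.contourArea);M=cv2.moments(kc)
        q=g+(np.array([M['m10'],M['m01']])/M['m00']-150)*s
        print("keyway",q,"yaw",np.degrees(.5*np.arctan2(2*M['mu11'],M['mu20']-M['mu02'])),np.array(cv2.minAreaRect(kc)[1])*s,cv2.minAreaRect(kc)[2],goto([*q,.0775],st))
st=manip.read_state();im=cams.get_image("wrist");print(st["position"],np.degrees(yaw(st)))
run(im["frame"],im,st,(323,209))
E
python3 l.py
```

```text
[ 0.4739 -0.1679  0.1809] 156.61423116612534
plug [ 0.4718 -0.169 ] [0.0221 0.0222] tool cm [ 0.1461 -0.1866 10.3448]
keyway [ 0.4701 -0.1683] yaw -24.179378611957443 [0.0059 0.011 ] 64.88516235351562 [ 0.3301 -0.1816 10.3448]
keyway [ 0.4711 -0.1687] yaw -24.008807182581126 [0.0062 0.013 ] 65.65890502929688 [ 0.2212 -0.1859 10.3448]
keyway [ 0.4713 -0.1688] yaw -24.21190829204556 [0.0067 0.0137] 65.224853515625 [ 0.2056 -0.1894 10.3448]
```

Call:
{"method": "play_rows", "body": {"deltas": [[[1,0.08,-0.19,0,0,0,0.5],[1,0,0,1.5,0,0,0],[1,0,0,1.5,0,0,0],[1,0,0,0.8,0,0,0],[1,0,0,0,0,0,0],[1,0,0,0,0,0,0]]]}}

```text
t: 11.75
position: [0.4724, -0.1704, 0.1433]
eef_rot: [0.653, 3.073, -0.0]
ft_force: [-0.5, -0.5, -0.3]
opening: 0.008
grasp_force: 59.1
```

```bash
python3 - <<'E'
from h import *
s=manip.read_state();im=cams.get_image("wrist");f=im["frame"]
print(s['t'],s['position'],np.degrees(yaw(s)),goto([.4724,-.1693,.1427],s),s["ft_force"])
tz=s['position'][2]-.0612
for n,z in dict(key_tip=tz,lock_face=.0775,pins=.062).items():
    for q in cams.mark_of("wrist",n)[:1]: print(n,q["conf"],q["at"],goto(atz(q["at"],im,z,s),s))
print(proj([s['position']-[0,0,.0612],[.4724,-.1693,.0775]],im,s))
cv2.imwrite("pics/w6.png",cv2.resize(f[150:290,240:400,::-1],None,fx=4,fy=4,interpolation=0))
E
```

```text
11.75 [ 0.4724 -0.1704  0.1433] 156.00021091392497 [0.046  0.095  0.0584] [-0.4652 -0.494  -0.2804]
key_tip 0.69 [325.7, 235.2] [0.0347 0.0401 6.12  ]
lock_face 0.87 [329.1, 229.9] [0.1787 0.2466 6.5783]
pins 0.86 [326.6, 222.4] [0.0411 0.1037 8.1284]
[[325.0329 235.6957]
 [326.5977 231.8779]]
```

View pics/w6.png

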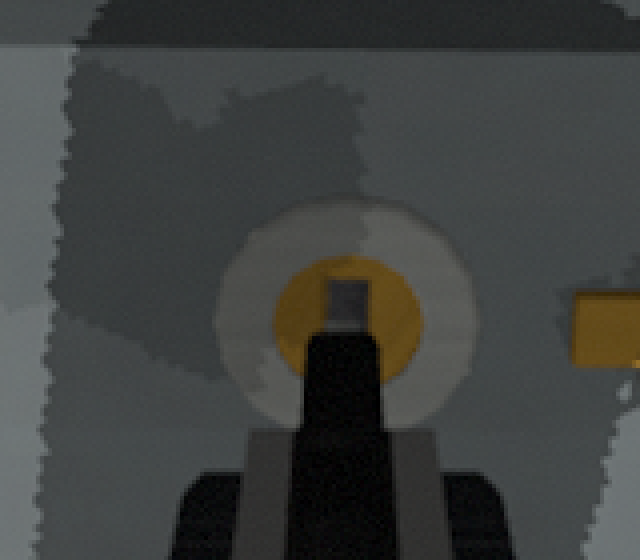

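The crop shows the key centred at about crop column 343 and the keyway at 348, so a shift of about 0.7 mm in +y is needed. I'll correct that and start entering the lock.

Call:
{"method": "play_rows", "body": {"deltas": [[[1,0.05,0.08,0,0,0,0],[1,0,0,0.2,0,0,0],[1,0,0,0.3,0,0,0],[1,0,0,0.3,0,0,0],[1,0,0,0.3,0,0,0],[1,0,0,0.2,0,0,0],[1,0,0,0,0,0,0]]]}}

```text
t: 12.65
position: [0.4719, -0.1692, 0.1296]
eef_rot: [-0.653, -3.072, -0.0]
ft_force: [-0.1, 0.1, -0.2]
opening: 0.008
grasp_force: 59.1
```

```bash
cat > s.py <<'E'
from h import *
s=manip.read_state()
print(s['t'],s['position'],np.degrees(yaw(s)),"to lock",goto([.4724,-.1693,.1067],s),"f",s["ft_force"],"m",s["wrist_torque"],s["grasp_force"])
E
python3 s.py
```

```text
12.65 [ 0.4719 -0.1692  0.1296] 156.00106561925833 to lock [-0.0545  0.0163  2.2885] f [-0.0881  0.0839 -0.2106] m [0.0038 0.0012 0.0091] 59.09799635410309
```

Call:
{"method": "play_rows", "body": {"deltas": [[[1,-0.02,0,0.2,0,0,2],[1,0,0,0.2,0,0,-4],[1,0,0,0.2,0,0,4],[1,0,0,0.2,0,0,-4],[1,0,0,0.1,0,0,4],[1,0,0,0.1,0,0,-2],[1,0,0,0,0,0,0]]]}}

```text
t: 13.35
position: [0.4715, -0.1691, 0.1204]
eef_rot: [-0.652, -3.071, -0.0]
ft_force: [-2.2, 0.9, 4.8]
opening: 0.0077
grasp_force: 59.9
```

```bash
python3 s.py
```

```text
13.35 [ 0.4715 -0.1691  0.1204] 156.02365119158694 to lock [-0.0948  0.0214  1.369 ] f [-2.1829  0.9447  4.7862] m [0.2105 0.5905 0.0082] 59.85628455877304
```

Call:
{"method": "play_rows", "body": {"deltas": [[[1,0,0,0.2,0,0,3],[1,0,0,0.2,0,0,-6],[1,0,0,0.2,0,0,6],[1,0,0,0.1,0,0,-6],[1,0,0,0.1,0,0,6],[1,0,0,0.1,0,0,-3],[1,0,0,0,0,0,0]]]}}

```text
t: 14.05
position: [0.4724, -0.1694, 0.1114]
eef_rot: [0.653, 3.072, -0.0]
ft_force: [-0.4, 0.4, 1.4]
opening: 0.0078
grasp_force: 59.3
```

```bash
python3 s.py
```

```text
14.05 [ 0.4724 -0.1694  0.1114] 156.00520416860337 to lock [0.0055 0.0138 0.4674] f [-0.4278  0.4327  1.3871] m [0.0156 0.0217 0.0048] 59.277089685201645
```

Call:
{"method": "play_rows", "body": {"deltas": [[[1,0,0,0.15,0,0,3],[1,0,0,0.15,0,0,-6],[1,0,0,0.15,0,0,6],[1,0,0,0.1,0,0,-3],[1,0,0,0,0,0,0],[1,0,0,0,0,0,0]]]}}

```text
t: 14.65
position: [0.4722, -0.1698, 0.1056]
eef_rot: [0.654, 3.072, -0.002]
ft_force: [-1.7, -1.6, 0.9]
opening: 0.0076
grasp_force: 59.3
```

```bash
python3 s.py
```

```text
14.65 [ 0.4722 -0.1698  0.1056] 155.96028574991954 to lock [ 0.007   0.056  -0.1134] f [-1.7484 -1.5902  0.9435] m [-0.4021  0.2544  0.0502] 59.328570663928986
```

Call:
{"method": "play_rows", "body": {"deltas": [[[1,0,0.03,0.1,0,0,2],[1,0,0.02,0.1,0,0,-4],[1,0,0,0.1,0,0,2],[1,0,0,0,0,0,0],[1,0,0,0,0,0,0]]]}}

```text
t: 15.15
position: [0.4726, -0.1693, 0.105]
eef_rot: [0.654, 3.071, -0.001]
ft_force: [-5.7, 0.4, 20.3]
opening: 0.008
grasp_force: 62.1
```

```bash
python3 s.py
```

```text
15.15 [ 0.4726 -0.1693  0.105 ] 155.95878214450616 to lock [ 0.0187 -0.0109 -0.1687] f [-5.6652  0.4121 20.2805] m [-0.0186  1.0476  0.0043] 62.14252665638924
```

Call:
{"method": "play_rows", "body": {"deltas": [[[1,0,0,-0.05,0,0,0],[1,0,0,-0.05,0,0,0],[1,0,0,0,0,0,0]]]}}

```text
t: 15.45
position: [0.4725, -0.1693, 0.1051]
eef_rot: [0.654, 3.072, -0.001]
ft_force: [-4.8, -0.1, 14.8]
opening: 0.0082
grasp_force: 61.2
```

```bash
python3 s.py; python3 - <<'E'
from h import *
s=manip.read_state();im=cams.get_image("wrist");f=im["frame"]
for n in ("key","lock_face"):
    for q in cams.mark_of("wrist",n)[:1]: print(n,q["conf"],q["at"])
print(proj([s['position']-[0,0,.0275],[.4724,-.1693,.0775]],im,s))
cv2.imwrite("pics/w7.png",cv2.resize(f[190:340,240:400,::-1],None,fx=4,fy=4,interpolation=0))
E
```

```text
15.45 [ 0.4725 -0.1693  0.1051] 155.96047946378434 to lock [ 0.0124 -0.0081 -0.1598] f [-4.7875 -0.1151 14.8159] m [-0.1268  0.7453 -0.0044] 61.22379586100578
key 0.64 [325.1, 262.4]
lock_face 0.45 [324.5, 261.6]
[[325.0999 263.4949]
 [324.9403 263.1704]]
```

View pics/w7.png

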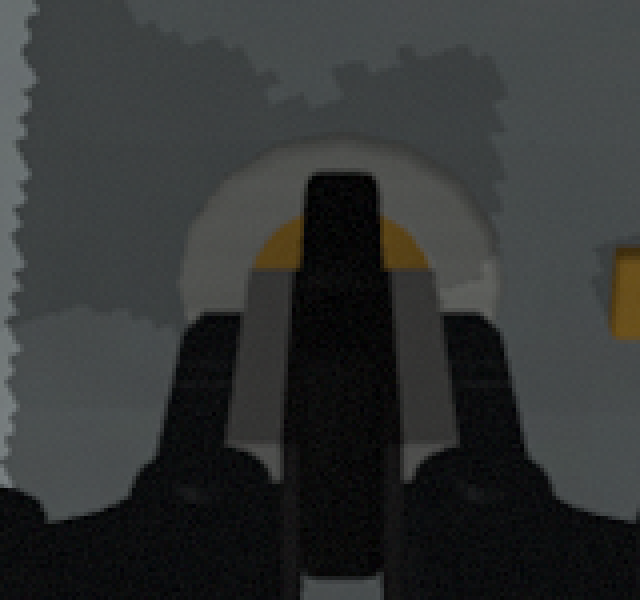

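The crop shows the head seated over the collar, with brass visible on both sides and no gap. The wrist reads 15 N upward and the height has stopped changing, so the key is home. Turning clockwise, which is +rz of the tool.

Call:
{"method": "play_rows", "body": {"deltas": [[[1,0,0,0,0,0,3],[1,0,0,0,0,0,5],[1,0,0,0,0,0,6],[1,0,0,0,0,0,6],[1,0,0,0,0,0,6],[1,0,0,0,0,0,6],[1,0,0,0,0,0,6]]]}}

```text
t: 16.3
position: [0.4723, -0.1695, 0.105]
eef_rot: [1.623, 2.689, -0.002]
ft_force: [-4.8, -1.7, 13.9]
opening: 0.0081
grasp_force: 61.2
```

```bash
python3 s.py
```

```text
16.3 [ 0.4723 -0.1695  0.105 ] 117.76318444904582 to lock [ 0.0183  0.017  -0.1657] f [-4.7758 -1.7188 13.8746] m [-0.3448  0.9377  0.1793] 61.151025742292404
```

Call:
{"method": "play_rows", "body": {"deltas": [[[1,0,0,0,0,0,7],[1,0,0,0,0,0,7],[1,0,0,0,0,0,7],[1,0,0,0,0,0,7],[1,0,0,0,0,0,7],[1,0,0,0,0,0,7],[1,0,0,0,0,0,7],[1,0,0,0,0,0,4]]]}}

```text
t: 17.1
position: [0.4711, -0.1697, 0.1051]
eef_rot: [2.652, 1.684, -0.005]
ft_force: [-8.2, -2.1, 16.0]
opening: 0.0078
grasp_force: 61.6
```

```bash
python3 s.py
```

```text
17.1 [ 0.4711 -0.1697  0.1051] 64.83205150491581 to lock [ 0.0879  0.1001 -0.1628] f [-8.1643 -2.0557 15.9687] m [-0.4936  1.5248  0.1625] 61.58564776182175
```

Call:
{"method": "play_rows", "body": {"deltas": [[[1,-0.03,-0.04,0,0,0,2],[1,-0.03,-0.04,0,0,0,2],[1,0,0,0,0,0,1],[1,0,0,0,0,0,0],[1,0,0,0,0,0,0],[1,0,0,0,0,0,0]]]}}

```text
t: 17.7
position: [0.4709, -0.1697, 0.1051]
eef_rot: [2.72, 1.571, -0.002]
ft_force: [-5.4, -0.9, 14.0]
opening: 0.008
grasp_force: 61.3
```

```bash
python3 s.py;  python3 - <<'E'
from h import *
s=manip.read_state();im=cams.get_image("wrist");f=im["frame"]
cv2.imwrite("pics/w8.png",cv2.resize(f[100:340,220:480,::-1],None,fx=2.5,fy=2.5))
E
```

```text
17.7 [ 0.4709 -0.1697  0.1051] 60.00606908294752 to lock [ 0.105   0.1108 -0.1612] f [-5.4376 -0.9232 14.0085] m [-0.307   1.184   0.1485] 61.309420466423035
```

View pics/w8.png

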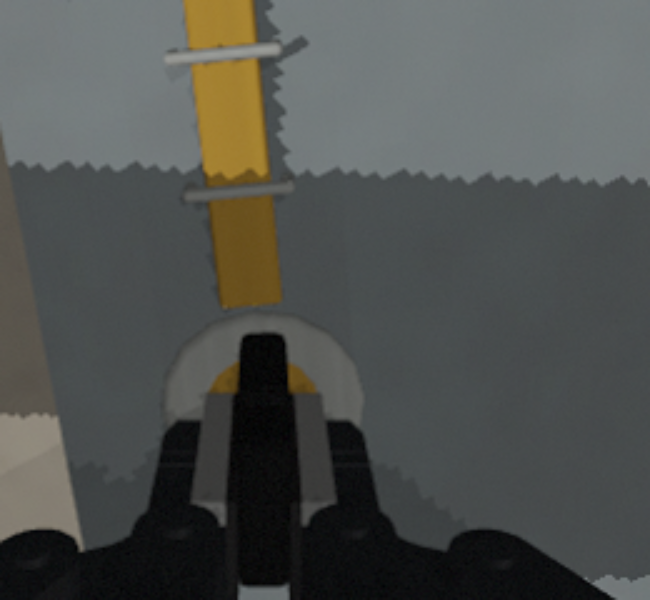

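The crop shows the key turned with its head still flush over the collar, and the bolt's end has moved close to the collar. I'll turn a touch further to feel the stop.

Call:
{"method": "play_rows", "body": {"deltas": [[[1,-0.02,-0.03,0,0,0,2],[1,-0.02,-0.03,0,0,0,2],[1,0,0,0,0,0,0],[1,0,0,0,0,0,0],[1,0,0,0,0,0,0],[1,0,0,0,0,0,0]]]}}

```text
t: 18.35
position: [0.4708, -0.1696, 0.1051]
eef_rot: [2.773, 1.474, -0.0]
ft_force: [-4.2, -1.1, 13.7]
opening: 0.0081
grasp_force: 61.1
```

```bash
python3 s.py
```

```text
18.35 [ 0.4708 -0.1696  0.1051] 55.98545088783857 to lock [ 0.1206  0.1168 -0.1621] f [-4.1652 -1.0604 13.7183] m [-0.2004  0.8995  0.1561] 61.107629388570786
```

```bash
python3 - <<'E'
from h import *
s=manip.read_state();im=cams.get_image("wrist");f=im["frame"]
cv2.imwrite("pics/w9.png",cv2.resize(f[200:345,250:400,::-1],None,fx=4,fy=4,interpolation=0))
print(s["joint_pos"],s["opening"],s["position"])
E
```

```text
[-0.3683  0.3471  1.9377 -0.0014  0.8558  0.2263] 0.008050475077152182 [ 0.4708 -0.1696  0.1051]
```

View pics/w9.png

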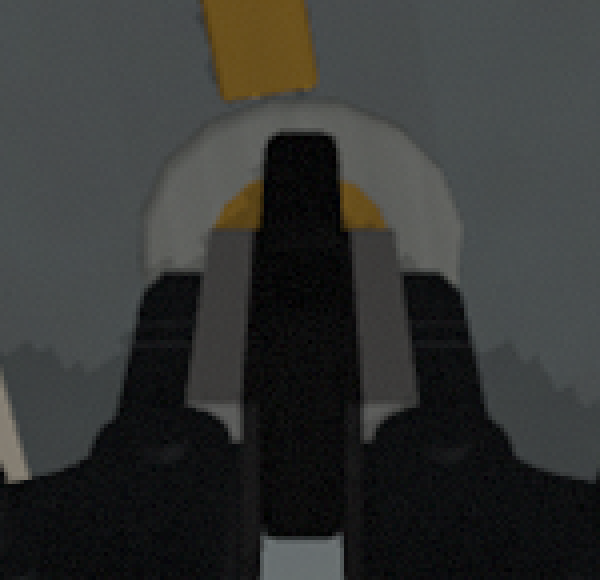

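The crop shows the key still parallel to the pads at about 100° of wrist turn, its head flush on the collar and the bolt drawn about 10 mm towards the lock. Handing in.

```bash
python3 -c "
from plant import manip
print(manip.hand_in())"
```

```text
the job is handed in; nothing more can be done
None
```

I handed the job in with the key home in the lock, turned clockwise as far as it goes, and still gripped and pressed down; the hand-in call gave no verdict. The wrist turned about 100°, the last picture shows the head flush on the collar and the bolt drawn roughly 10 mm, and I didn't touch the tin, jar or mug.

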